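Hold a wood block square in the flip-stop jig for stapling

TASK

Flip the raised stop arm of the stapling jig all the way down. Then lay the square-section wooden block flat on the jig board, its long side tight against the fence and its end tight against the lowered stop arm, and push it firmly against both. Finish while still holding it pressed into that corner, ready for stapling, and leave the other things on the bench where they lie.

Things in the scene. Friction and masses are not known exactly. Their poses are not given: they have to be found in the camera images.
- jig: the jig: a wooden board 130 (its x) x 300 (its y) x 15 mm, screwed flat on the bench. Origin at the centre of its underside; z up, x points across the board to the fence, y along the fence (to the left as seen facing the fence). The block is laid on the bare board, 95 mm wide, in front of the fence.
- fence: aluminium T-slot bar 34 (x) x 290 (y) x 16 mm high, fixed along the jig's far edge, axes as the jig. Origin at the centre of its underside, level with the board's top, 15 mm above the bench. Its working face, towards the bare board, is the plane x = -17 mm. It is lower than the block, so fingers can grip the block's upper 20 mm above it.
- stop: flip stop: aluminium carriage with black star knob, clamped immovably on the fence near its left (+y) end; axes as the jig. Origin on the fence top (31 mm above the bench), on its centre line. Carriage at y = 4 to 40 mm, up to 34 mm high. The steel stop arm, y = -6 to +4 mm, pivots about a line along y through x = 0, z = 22 mm; its right face, y = -6 mm, is the end stop for the block.
- stop_arm (a joint): angle of the stop arm, rad: 0 = fully down (level, at its limit), grows as it is raised; starts at 0.75 to 1.2. The pivot is stiff (0.25 N m, about 3 N at the arm's end): the arm stays where it is left. When down, its foot plate, 46 mm long, spans x = -72 to -26 mm and z = -13 to 17 mm in the stop's axes, 3 mm clear of the board.
- stop_end (a point): point on the upper edge of the stop arm near its free end: 70 mm from the pivot along the arm, 7.5 mm above its centre line. The bar is 15 mm deep, 10 mm thick, its end rounded, 87 mm from the pivot. Axes turn with the arm: -x runs to the free end, z square to the upper edge, y the pivot line. A black finger grip, 14 mm thick, 78 mm from the pivot, stands 24 mm out to the left (+y).
- block_center (a point): centre of the block to be held: a plain wooden bar of square section, 38 x 38 x 160 mm, 0.12 kg, lying on the bench; y is its long axis, z up. It is the thickest wooden offcut. It starts to the right of the jig.
- thin_offcut: bystander: flat wooden strip 45 x 140 x 22 mm, lying loose; origin at the centre of its underside
- tape_roll: bystander: roll of masking tape, 100 mm across, 24 mm high, lying loose to the left of the jig; origin at the centre of its underside

How it is judged (in metres and radians):
On the way:
1. the stop arm is flipped fully down (value of joint stop_arm below 0.05 rad), for 0.2 s.
At the end, for the whole second after the job is handed in: Through the last second: stop arm within 0.05 rad of down; block flat on the board (height 3 mm, level to 0.06 rad), along the fence (0.035 rad), within 2.5 mm of touching fence and stop; it presses on each with more than 2 N, the robot presses on it with more than 2 N, and it is at rest (value of joint stop_arm below 0.05 rad and z of block_center in the frame of fence between 0.016 and 0.022 m and x of block_center in the frame of fence between -0.0385 and -0.033 m and y of block_center in the frame of stop between -0.0885 and -0.083 m and angle between the y axis of block_center and the y axis of fence, either way round below 0.035 rad and angle between block_center's own y axis and vertical between 1.51 and 1.63 rad and contact force between block and fence above 2 N and contact force between block and stop above 2 N and (contact force between block and the arm above 2 N or contact force between block and the fingers above 2 N) and linear speed of block below 0.01 m/s); the arm keeps its last pose, push and grip.
It fails at once if the thin flat strip is shifted by more than 30 mm (distance of thin_offcut from where it was at the start of the episode above 0.03 m).
It fails at once if the tape roll is shifted by more than 30 mm (distance of tape_roll from where it was at the start of the episode above 0.03 m).
It also fails if it takes over 61 s, if anything falls off the work surface, if the arm or the gripper's body presses on something with over 40 N, if the wrist force passes 120 N, or if a joint passes its speed limit or range.

ROBOT

A 6-joint arm with a two-finger parallel gripper is mounted at the origin on the work surface; the furniture and walls round the work are solid. World frame = base frame: x ahead of the robot, y to its left, z up, the work surface at z = 0. Lengths are in mm, angles in rad, forces in N, time in s.
With the tool pointing down it reaches from about 350 to 925 mm from the base axis. Payload 6.4 kg.
Tool frame: the origin (TCP) lies at the very end of the fingers, on their centre line; the grasp point (between the pads) lies 19 mm behind it (ctrl.tcp_to_grasp is the distance from the TCP to the grasp point, in mm); z points along the fingers, y is the direction in which the jaws open and shut (so a half turn about z gives the same grasp; the last joint's range is limited). The gripper opens to 94 mm and grips with 3 to 60 N. Pads are 16 mm wide; open, the fingers measure 119 mm over their backs; the gripper's body (75 mm by 177 mm) begins 78 mm behind the grasp point.
Start: joints at [1.048, 0.245, 1.558, -0, 1.339, -0.174], TCP at [222.148, 610.871, 205.455] pointing down, gripper open.
Joint ranges: [-3.13, 3.13], [-1.02, 2.26], [0.13, 2.54], [-0.95, 4.09], [0.21, 2.88], [-2.74, 2.74]. Speed limits (rad/s): [2.57, 2.57, 3.14, 3.14, 3.14, 3.14].

INTERFACE

Orientations are given as a 3x3 rotation matrix whose columns are the frame's x, y, z axes.
In Python, from workcell import ctrl gives the robot as it stands. The module is installed in compiled form; this text tells all that it offers.
- The arm moves only by the shell command python3 -m handwheel 'ROWS' [FORCE]. ROWS is JSON, a list of rows, each an object with "delta_pos": the shift along the tool's x, y, z in m, a list of three; "turn": the turn, a rotation vector about the tool's x, y, z in rad, a list of three; "jaw": the opening, from -1 (shut) to 1 (fully open). A call has 1 to 12 rows; each row shifts and turns the pose as measured when the row begins, along the tool's axes as they then stand; what a row does not reach is not made up. A row lasts 1/8 s, in which the tool goes at most 62.5 mm and 10.7 degrees, less where a joint would pass 70% of its speed; a pose out of reach is approached as far as the arm can. A call is refused whole if a number of a shift passes 0.0625 or a number of a turn 0.188, either way. A call with a gripper value outside its range is refused whole. The fingers move at their own pace and stop on an object; FORCE is the grip in N (left out, the last holds). Time passes only in rows, so rows that do not move let the fingers close. It gives the time, the measured TCP pose, the force and the opening at its end, in the units of the state.
- ctrl.read_state(): the state, without advancing time (a new reading comes with each control period).
- ctrl.read_camera(name): name is "side" or "top" or "wrist"; returns a dict with "pixels" (420x560x3 uint8, blue, green, red), "K" (3x3 intrinsics, pixels), "origin" and "orientation" of the camera in the world. Camera axes: x right, y down, z forward; pixel columns grow to the right and rows downward; lengths in mm; the calibration is good to about 2 mm. A picture is of the moment at which its call begins. There is no depth.
- ctrl.finish_job(): hands the job in, once; it reports no verdict.
Trained networks look in a picture, given as the dict that the camera call returned (one of the last four; its "shot" number tells which), for a name from the list of things; names that differ only in an ending like _2 or _b are one class to them, and where a whole thing is asked for, a point or a joint stands for the part that bears it (a point fixed in the world has none). Each returns a list of dicts, best first, with "confidence" (0 to 1); they miss things now and then, are a little off and sometimes report something else, mostly with a low value. They report only what shows in the picture. A call takes as long as a camera call.
- ctrl.regions_of(picture, name): "region" (420x560 bool, what is visible of it) and "extent" ([centre column, centre row, width, height] in pixels, round what is visible of it).
The state is a dict: "time": time; "qpos": joint angles; "joint_velocities": joint speeds; "joint_torque": joint torques, N m; "tcp_pos": TCP position; "eef_rot": TCP orientation; "force": force on the tool from outside, world axes, zero at the start; "moment": the same for the moment, N m; "finger_gap": finger opening in mm.
Only numpy, scipy, OpenCV 4.12 (cv2) and the standard library are available. Lean on these libraries where they do the work, as an engineer would, in place of code of your own. Each camera call takes 0.05 s, during which the arm holds its last target. There are 200 camera calls.

## Working session

There is one attempt and no reset: what is moved stays moved. The work goes in short steps, Python scripts to look and compute and a shell command to move; the robot and the scene stay as the last step left them, time stands still between calls to the robot, and variables do not carry over. Pictures are saved under pics/ and viewed, about 8 in all and at most 12, crops included, and the job is handed in when it is done.

```bash
mkdir -p pics
cat > h.py <<'E'
import numpy as np, cv2
from workcell import ctrl
def ray(p,u,v):
    d=np.array(p["orientation"])@np.linalg.inv(p["K"])@np.array([u,v,1.]); return np.array(p["origin"],float),d
def onz(p,u,v,z):
    o,d=ray(p,u,v); return (o+d*(z-o[2])/d[2]).round(1)
def proj(p,X):
    c=np.array(p["orientation"]).T@(np.array(X,float)-np.array(p["origin"])); q=np.array(p["K"])@c; return (q[:2]/q[2]).round(1)
def st():
    s=ctrl.read_state(); print({k:np.round(s[k],3).tolist() for k in("time","qpos","tcp_pos","eef_rot","force","finger_gap")})
E
python3 - <<'E'
from h import *
st()
ps={n:ctrl.read_camera(n) for n in("top","side")}
for n,p in ps.items():
    cv2.imwrite(f"pics/{n}0.png",p["pixels"]); print(n,np.round(p["origin"]),np.round(p["orientation"],3).tolist(),np.round(p["K"]).tolist())
    for t in("jig","fence","stop","stop_arm","block_center","thin_offcut","tape_roll"):
        for r in ctrl.regions_of(p,t)[:2]:
            c,s,a=cv2.minAreaRect(np.argwhere(r["region"])[:,::-1].astype(np.float32)); b=cv2.boxPoints((c,s,a))
            print(n,t,round(r["confidence"],2),np.round(r["extent"]).tolist(),b.round().tolist())
E
```

```text
{'time': 0.0, 'qpos': [1.048, 0.246, 1.559, 0.0, 1.339, -0.174], 'tcp_pos': [221.82, 610.365, 204.371], 'eef_rot': [[-0.94, 0.342, -0.001], [0.342, 0.94, -0.002], [0.0, -0.002, -1.0]], 'force': [-0.234, -0.424, 0.309], 'finger_gap': 93.781}
top [ 554.   -8. 1164.] [[-0.017, -0.998, 0.064], [-1.0, 0.017, 0.012], [-0.013, -0.064, -0.998]] [[426.0, 0.0, 282.0], [0.0, 426.0, 209.0], [0.0, 0.0, 1.0]]
top jig 0.78 [276.0, 224.0, 118.0, 95.0] [[215.0, 233.0], [311.0, 175.0], [337.0, 218.0], [241.0, 276.0]]
top jig 0.51 [334.0, 163.0, 49.0, 34.0] [[306.0, 167.0], [352.0, 141.0], [361.0, 156.0], [315.0, 182.0]]
top fence 0.74 [267.0, 212.0, 101.0, 65.0] [[216.0, 233.0], [310.0, 176.0], [317.0, 189.0], [223.0, 245.0]]
top stop 0.82 [254.0, 226.0, 26.0, 29.0] [[237.0, 221.0], [254.0, 212.0], [268.0, 239.0], [250.0, 248.0]]
top stop_arm 0.55 [256.0, 228.0, 25.0, 24.0] [[249.0, 214.0], [266.0, 214.0], [266.0, 239.0], [249.0, 239.0]]
top block_center 0.95 [379.0, 212.0, 62.0, 16.0] [[349.0, 205.0], [410.0, 205.0], [410.0, 220.0], [349.0, 220.0]]
top thin_offcut 0.76 [333.0, 164.0, 54.0, 41.0] [[30
[... 514 characters left out ...]
18.0, 198.0], [201.0, 241.0]]
side stop 0.89 [240.0, 215.0, 28.0, 24.0] [[222.0, 208.0], [250.0, 201.0], [255.0, 221.0], [227.0, 228.0]]
side stop_arm 0.53 [246.0, 214.0, 17.0, 21.0] [[234.0, 207.0], [249.0, 201.0], [256.0, 219.0], [241.0, 225.0]]
side block_center 0.81 [389.0, 225.0, 77.0, 20.0] [[351.0, 235.0], [353.0, 212.0], [427.0, 216.0], [425.0, 239.0]]
side thin_offcut 0.72 [337.0, 179.0, 54.0, 33.0] [[307.0, 178.0], [363.0, 159.0], [369.0, 178.0], [314.0, 197.0]]
side tape_roll 0.66 [151.0, 261.0, 51.0, 47.0] [[119.0, 248.0], [162.0, 231.0], [178.0, 271.0], [135.0, 288.0]]
side tape_roll 0.64 [337.0, 179.0, 60.0, 35.0] [[307.0, 178.0], [361.0, 158.0], [368.0, 177.0], [314.0, 197.0]]
```

Run:
```python
import cv2,numpy as np
a=cv2.imread("pics/top0.png")[125:305,150:430]; b=cv2.imread("pics/side0.png")[145:305,110:440]
a=cv2.resize(a,None,fx=2.85,fy=2.85,interpolation=2); b=cv2.resize(b,None,fx=2.4,fy=2.4,interpolation=2)
cv2.imwrite("pics/a.png",a); cv2.imwrite("pics/b.png",b)
```

```text
(no output)
```

View pics/a.png

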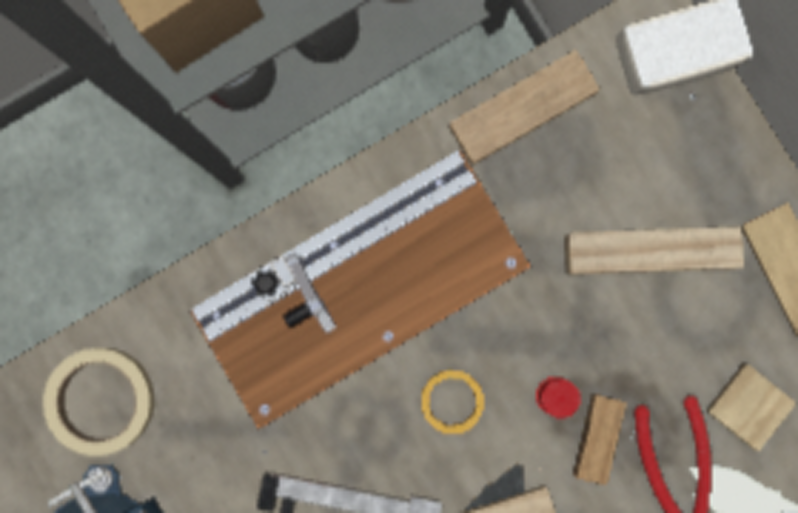

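View pics/b.png

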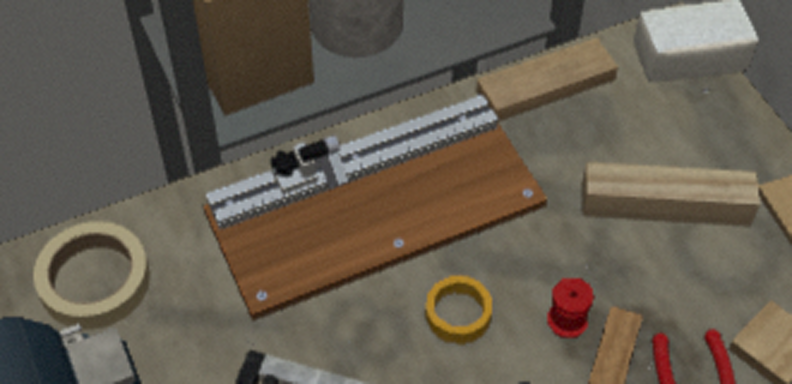

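```bash
cat >> h.py <<'E'
from scipy.optimize import least_squares
def fit(obs,x0):  # obs: list of (cam, local pt, pixel); pose x,y,yaw
    def W(q,P): c,s=np.cos(q[2]),np.sin(q[2]); return [q[0]+c*P[0]-s*P[1],q[1]+s*P[0]+c*P[1],P[2]]
    f=lambda q: np.concatenate([proj(p,W(q,P))-u for p,P,u in obs])
    r=least_squares(f,x0,x_scale=[10,10,.1],diff_step=1e-3,loss="soft_l1"); print("fit",r.x.round(3).tolist(),"res",r.fun.round(1).tolist()); return r.x
E
python3 - <<'E'
from h import *
t=ctrl.read_camera("top"); s=ctrl.read_camera("side")
T=lambda u,v:np.array([u/2.85+150,v/2.85+125]); S=lambda u,v:np.array([u/2.4+110,v/2.4+145])
for c,n in((t,"t"),(s,"s")): pass
# jig local: fence at x=65-17=48 centre assumed (31..65)
jt=[(t,(-65,-150,15),T(527,265)),(t,(-65,150,15),T(260,428)),(t,(65,145,31),T(193,312)),(t,(65,-145,31),T(462,152)),(t,(31,-145,31),T(475,182)),(t,(31,145,31),T(207,341))]
js=[(s,(-65,-150,15),S(545,202)),(s,(-65,150,15),S(255,315)),(s,(31,-145,31),S(497,120)),(s,(65,-145,31),S(487,96)),(s,(65,145,31),S(207,195)),(s,(31,145,31),S(217,222))]
for o in(jt,js,jt+js): fit(o,[550,0,-.5])
bt=[(t,(19,80,38),T(568,236)),(t,(19,-80,38),T(743,228)),(t,(-19,-80,38),T(743,268)),(t,(-19,80,38),T(569,272))]
bs=[(s,(19,80,38),S(587,163)),(s,(19,-80,38),S(757,172)),(s,(-19,-80,38),S(757,200)),(s,(-19,80,38),S(585,196))]
for o in(bt,bs,bt+bs): fit(o,[540,-240,0])
# refine block with top mask
r=ctrl.regions_of(t,"tape_roll")[0]["extent"]; print("tape",onz(t,r[0],r[1],24))
# shelf: shelf post foot & corners
for u,v in((235,185),(185,110),(240,165),(540,45)): print([onz(t,*T(u,v),z) for z in(0,300)])
E
```

```text
fit [577.867, 3.838, 0.529] res [8.6, 0.8, 6.8, 1.8, 6.2, -0.1, 4.9, -0.3, 7.0, -0.1, 7.9, 0.8]
fit [577.055, 0.0, 0.518] res [11.9, 0.1, 9.2, 1.1, 10.6, 0.4, 8.1, 0.2, 9.7, 0.2, 10.8, 0.5]
fit [577.633, 0.0, 0.525] res [10.1, 1.1, 8.1, 1.7, 7.7, -0.3, 6.6, -0.1, 8.6, 0.1, 9.3, 0.6, 11.9, -0.6, 9.7, 1.1, 10.3, -0.1, 7.7, -0.2, 9.7, 0.4, 10.9, 0.7]
fit [610.653, -252.007, 0.0] res [0.2, -1.6, -0.5, 0.1, -0.0, 0.5, 0.2, 0.2]
fit [608.059, -250.556, 0.0] res [-0.8, -0.8, -0.4, 0.6, 1.1, 2.8, 0.1, -1.0]
fit [609.953, -251.408, 0.0] res [-0.1, -1.3, -0.7, 0.4, -0.2, 0.8, -0.0, 0.4, -0.4, -1.4, -0.1, -0.1, 1.4, 2.1, 0.4, -1.6]
tape [476.4 268.   24. ]
[array([682.6, 142.1,   0. ]), array([649.5, 103.4, 300. ])]
[array([756.5, 189.9,   0. ]), array([704.3, 138.9, 300. ])]
[array([701.9, 137.1,   0. ]), array([663.8,  99.7, 300. ])]
[array([ 813.5, -154.8,    0. ]), array([ 746.6, -117. ,  300. ])]
```

```bash
sed -i 's/return (q\[:2\]\/q\[2\]).round(1)/return q[:2]\/q[2]/; s/,diff_step=1e-3//' h.py
cat > m.py <<'E'
from h import *
def R2(a): return np.array([[np.cos(a),-np.sin(a)],[np.sin(a),np.cos(a)]])
E
python3 - <<'E'
from m import *
t=ctrl.read_camera("top"); s=ctrl.read_camera("side")
T=lambda u,v:np.array([u/2.85+150,v/2.85+125]); S=lambda u,v:np.array([u/2.4+110,v/2.4+145])
jt=[(t,(-65,-150,15),T(527,265)),(t,(-65,150,15),T(260,428)),(t,(65,145,31),T(193,312)),(t,(65,-145,31),T(462,152)),(t,(31,-145,31),T(475,182)),(t,(31,145,31),T(207,341))]
js=[(s,(-65,-150,15),S(545,202)),(s,(-65,150,15),S(255,315)),(s,(31,-145,31),S(497,120)),(s,(65,-145,31),S(487,96)),(s,(65,145,31),S(207,195)),(s,(31,145,31),S(217,222))]
for o in(jt,js): fit(o,[550,10,.5])
j=fit(jt+js,[550,10,.5])
bt=[(t,(19,80,38),T(568,236)),(t,(19,-80,38),T(743,228)),(t,(-19,-80,38),T(743,268)),(t,(-19,80,38),T(569,272))]
bs=[(s,(19,80,38),S(587,163)),(s,(19,-80,38),S(757,172)),(s,(-19,-80,38),S(757,200)),(s,(-19,80,38),S(585,196))]
for o in(bt,bs,bt+bs): fit(o,[600,-240,.05])
# stop location: arm slot near fence; solve stop y and angle from arm end pixels in both views
def arm(q,L,off,y): # local jig
    x=-L*np.cos(q[1])-off*np.sin(q[1])*-1*-1; 
    return None
ends=[]
# stop frame origin jig-local (48, ys, 31); arm point d along, h above, yy lateral
def P(q,d,h,yy):
    a=q[1]; X=48-d*np.cos(a)+h*np.sin(a); Z=31+22+d*np.sin(a)+h*np.cos(a); xy=R2(j[2])@[X,q[0]+yy]+j[:2]; return [*xy,Z]
obs=[(t,(85,0,-1),T(328,328)),(t,(78,0,22),T(288,319)),(s,(85,0,-1),S(333,143)),(s,(78,0,22),S(303,155))]
f=lambda q:np.concatenate([proj(c,P(q,*p))-u for c,p,u in obs])
r=least_squares(f,[80,1.]); print("stop y, ang",r.x,r.fun.round(1))
np.save("jig.npy",[*j,*r.x]); print("end",P(r.x,78,7.5,0), P(r.x,87,0,0))
E
```

```text
fit [579.311, 22.303, 0.524] res [1.8, 0.7, -0.3, 1.2, -0.7, -0.8, -1.7, -0.6, 0.3, -0.3, 0.8, 0.0]
fit [576.267, 22.666, 0.517] res [1.9, -0.3, -1.5, 0.5, 1.0, 0.0, -1.4, -0.2, -0.4, -0.3, 0.5, -0.0]
fit [577.747, 22.479, 0.521] res [1.7, 1.4, -0.5, 1.7, -0.8, -0.4, -1.7, 0.1, 0.3, 0.4, 0.7, 0.5, 2.0, -1.1, -1.0, 0.1, 0.9, -0.6, -1.5, -0.8, -0.2, -0.5, 0.8, -0.3]
fit [610.19, -252.016, 0.014] res [0.1, -1.0, -0.6, -0.1, 0.1, 0.2, 0.3, 0.7]
fit [608.832, -250.774, 0.033] res [-0.9, -0.2, -0.7, -0.6, 1.3, 1.5, 0.5, -0.2]
fit [609.365, -251.444, 0.026] res [-0.2, -0.3, -0.9, -0.1, -0.0, 0.2, 0.2, 1.4, -0.6, -0.5, -0.4, -0.6, 1.6, 1.6, 0.7, -0.6]
stop y, ang [41.83575537  0.96324502] [-4.1 -4.9  1.2  1.6  0.1  2.   1.8  0.9]
end [np.float64(565.2590718301917), np.float64(63.55225471824022), np.float64(121.32321039717854)] [np.float64(555.4645543270055), np.float64(57.92572878009429), np.float64(124.43120536936718)]
```

```bash
python3 -m handwheel '[{"delta_pos":[0,0,-0.024],"turn":[0,0,0.175],"jaw":1},{"delta_pos":[0,0,-0.024],"turn":[0,0,0.175],"jaw":1},{"delta_pos":[0,0,-0.024],"turn":[0,0,0.175],"jaw":1},{"delta_pos":[0,0,-0.024],"turn":[0,0,0.175],"jaw":1}]'
python3 -m handwheel '[{"delta_pos":[-0.057,-0.0025,0],"turn":[0,0,0],"jaw":1},{"delta_pos":[-0.057,-0.0025,0],"turn":[0,0,0],"jaw":1},{"delta_pos":[-0.057,-0.0025,0],"turn":[0,0,0],"jaw":1},{"delta_pos":[-0.057,-0.0025,0],"turn":[0,0,0],"jaw":1},{"delta_pos":[-0.057,-0.0025,0],"turn":[0,0,0],"jaw":1},{"delta_pos":[-0.057,-0.0025,0],"turn":[0,0,0],"jaw":1},{"delta_pos":[-0.057,-0.0025,0],"turn":[0,0,0],"jaw":1},{"delta_pos":[-0.057,-0.0025,0],"turn":[0,0,0],"jaw":1},{"delta_pos":[-0.057,-0.0025,0],"turn":[0,0,0],"jaw":1},{"delta_pos":[-0.057,-0.0025,0],"turn":[0,0,0],"jaw":1}]'
python3 - <<'E'
from h import *
st(); w=ctrl.read_camera("wrist"); cv2.imwrite("pics/w1.png",w["pixels"]); print(np.round(w["origin"]),np.round(w["orientation"],2).tolist())
for t in("stop","stop_arm","fence"):
    print(t,[(round(r["confidence"],2),np.round(r["extent"]).tolist()) for r in ctrl.regions_of(w,t)[:1]])
E
```

```text
time: 1.55
tcp_pos: [221.4, 609.6, 300.9]
eef_rot: [[-0.479, 0.878, -0.003], [0.878, 0.479, -0.005], [-0.003, -0.005, -1.0]]
force: [-0.5, 0.3, 0.2]
finger_gap: 93.7
time: 2.8
tcp_pos: [479.2, 85.8, 306.7]
eef_rot: [[-0.484, 0.875, 0.007], [0.875, 0.484, 0.001], [-0.002, 0.007, -1.0]]
force: [0.3, 0.5, -0.3]
finger_gap: 94.1
{'time': 2.8, 'qpos': [-0.057, -0.223, 1.847, 0.002, 1.511, -0.563], 'tcp_pos': [479.222, 85.783, 306.662], 'eef_rot': [[-0.484, 0.875, 0.007], [0.875, 0.484, 0.001], [-0.002, 0.007, -1.0]], 'force': [0.348, 0.537, -0.319], 'finger_gap': 94.142}
[441. 154. 486.] [[0.87, 0.47, 0.14], [0.48, -0.84, -0.23], [0.01, 0.27, -0.96]]
stop [(0.65, [342.0, 219.0, 64.0, 65.0])]
stop_arm [(0.73, [340.0, 233.0, 58.0, 37.0])]
fence [(0.88, [359.0, 236.0, 41.0, 200.0])]
```

View pics/w1.png

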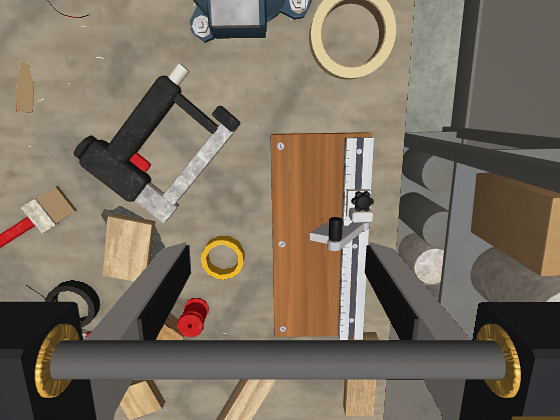

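Run:
```python
import cv2
a=cv2.imread("pics/w1.png"); l=cv2.resize(a[125:345,260:410],None,fx=2.7,fy=2.7,interpolation=2); r=cv2.resize(a[175:265,295:390],None,fx=4.1,fy=4.1,interpolation=2)
r=cv2.copyMakeBorder(r,0,594-r.shape[0],0,0,0); cv2.imwrite("pics/w1c.png",cv2.hconcat([l,r])); print(l.shape,r.shape)
```

```text
(594, 405, 3) (594, 389, 3)
```

View pics/w1c.png

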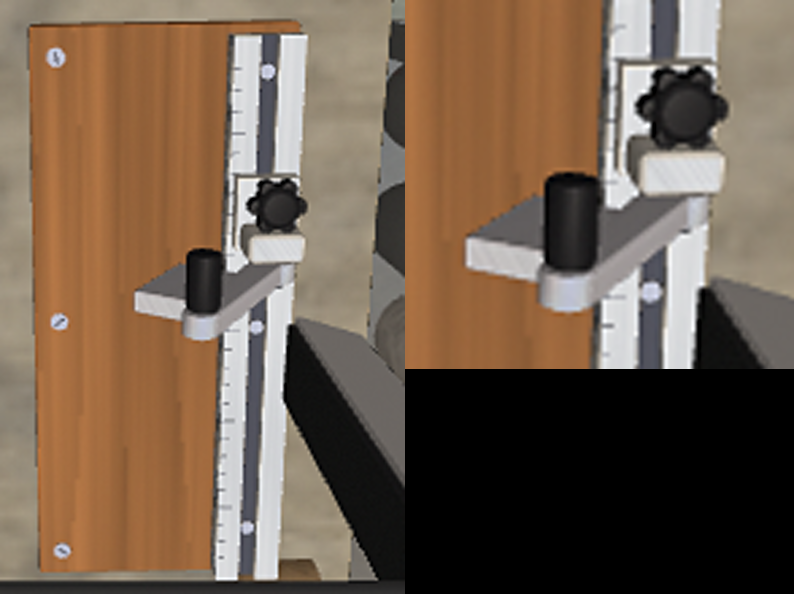

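Run:
```python
from m import *
w=ctrl.read_camera("wrist");t=ctrl.read_camera("top"); s=ctrl.read_camera("side")
T=lambda u,v:np.array([u/2.85+150,v/2.85+125]); S=lambda u,v:np.array([u/2.4+110,v/2.4+145]); Wc=lambda u,v:np.array([u/2.7+260,v/2.7+125])
jt=[(t,(-65,-150,15),T(527,265)),(t,(-65,150,15),T(260,428)),(t,(65,145,31),T(193,312)),(t,(65,-145,31),T(462,152)),(t,(31,-145,31),T(475,182)),(t,(31,145,31),T(207,341))]
js=[(s,(-65,-150,15),S(545,202)),(s,(-65,150,15),S(255,315)),(s,(31,-145,31),S(497,120)),(s,(65,-145,31),S(487,96)),(s,(65,145,31),S(207,195)),(s,(31,145,31),S(217,222))]
jw=[(w,(-65,150,15),Wc(29,26)),(w,(-65,-150,15),Wc(40,570)),(w,(31,145,31),Wc(230,35)),(w,(65,145,31),Wc(307,35)),(w,(31,-145,31),Wc(215,580))]
fit(jw,[577,22,.52]); j=fit(jt+js+jw*2,[577,22,.52])
def P(q,d,h,yy):
    a=q[1]; X=48-d*np.cos(a)+h*np.sin(a); Z=53+d*np.sin(a)+h*np.cos(a); return [*(R2(j[2])@[X,q[0]+yy]+j[:2]),Z]
obs=[(w,(78,0,28),Wc(204,257)),(w,(79.5,0,-6),Wc(201,325)),(s,(78,0,28),S(303,155)),(s,(80,0,0),S(333,143)),(t,(78,0,16),T(298,316)),(t,(80,0,0),T(326,325))]
r=least_squares(lambda q:np.concatenate([proj(c,P(q,*p))-u for c,p,u in obs]),[70,1.],loss="soft_l1"); print("stop y,ang",r.x,r.fun.round(1))
# carriage y=4 face plane check in wrist
for z in(45,55,65): 
    X=onz(w,*Wc(274,262),z); print("carriage y4->stop y",z,(R2(-j[2])@(X[:2]-j[:2])).round(1))
np.save("jig.npy",[*j,*r.x])
for n,c,u in(("post foot",t,T(235,185)),):pass
# triangulate post foot
o1,d1=ray(t,*T(235,185));o2,d2=ray(s,*S(212,165));k=np.linalg.lstsq(np.c_[d1,-d2],o2-o1,rcond=None)[0];print("post",o1+k[0]*d1,o2+k[1]*d2)
X=(o1+k[0]*d1+o2+k[1]*d2)/2; print(R2(-j[2])@(X[:2]-j[:2]))
```

```text
fit [580.942, 24.848, 0.522] res [-1.4, -0.2, -0.6, 1.3, 1.3, 0.0, 0.2, -0.5, 0.3, 0.1]
fit [580.231, 24.384, 0.522] res [1.0, 0.5, -1.2, 0.8, -1.5, -1.2, -2.4, -0.8, -0.4, -0.5, -0.0, -0.4, 1.2, -2.1, -1.7, -0.9, 0.1, -1.6, -2.3, -1.7, -0.9, -1.5, 0.1, -1.3, -2.0, -0.1, -1.2, 1.4, 0.7, 0.1, -0.5, -0.4, -0.3, 0.2, -2.0, -0.1, -1.2, 1.4, 0.7, 0.1, -0.5, -0.4, -0.3, 0.2]
stop y,ang [38.67992004  0.98949849] [-1.  -0.5 -1.2  4.4 -0.6 -0.5 -0.5 -0.1 -0.3 -0.8 -4.3 -7. ]
carriage y4->stop y 45 [51.8 39.6]
carriage y4->stop y 55 [49.4 42.9]
carriage y4->stop y 65 [47.  46.1]
post [693.22303278 154.47698328 -95.85705939] [682.43884235 211.03754858 -89.74638034]
[172.24157036  83.62276106]
```

```bash
python3 -m handwheel '[{"delta_pos":[-0.03,0.03,0.03],"turn":[0,0,-0.017],"jaw":-1},{"delta_pos":[-0.025,0.035,0.03],"turn":[0,0,0],"jaw":-1},{"delta_pos":[-0.015,0.042,0.03],"turn":[0,0,0],"jaw":-1},{"delta_pos":[0,0,0.035],"turn":[0,0,0],"jaw":-1},{"delta_pos":[0,0,0.035],"turn":[0,0,0],"jaw":-1},{"delta_pos":[0,0,0],"turn":[0,0,0],"jaw":-1}]' 20
cat > loc.py <<'E'
from m import *
j=np.load("jig.npy"); s=ctrl.read_state(); R=np.array(s["eef_rot"])
print("t",round(s["time"],2),"jig-local tcp",(R2(-j[2])@(s["tcp_pos"][:2]-j[:2])).round(1),round(s["tcp_pos"][2],1),"F jig",(R2(-j[2])@s["force"][:2]).round(1),round(s["force"][2],1),"gap",round(float(s["finger_gap"]),1),"yaw err(y ax vs jig x)",round(float(np.arctan2(R[1,1],R[0,1])-j[2]),4),"tilt",R[2,:2].round(3))
E
python3 loc.py
```

```text
time: 3.9
tcp_pos: [610.2, 92.5, 145.9]
eef_rot: [[-0.515, 0.857, 0.012], [0.857, 0.515, 0.002], [-0.005, 0.011, -1.0]]
force: [-0.6, -0.4, 0.5]
finger_gap: 37.6
t 3.9 jig-local tcp [60.  44.1] 145.9 F jig [-0.7 -0. ] 0.5 gap 37.6 yaw err(y ax vs jig x) 0.0195 tilt [-0.005  0.011]
```

```bash
python3 -m handwheel '[{"delta_pos":[-0.01,-0.006,0],"turn":[-0.01,0,0.02],"jaw":-1},{"delta_pos":[0,0,0],"turn":[0,0,0],"jaw":-1},{"delta_pos":[0,0,0],"turn":[0,0,0],"jaw":-1},{"delta_pos":[0,-0.005,0.025],"turn":[0,0,0],"jaw":-1},{"delta_pos":[0,0,0.015],"turn":[0,0,0],"jaw":-1}]' 20; python3 loc.py
```

```text
time: 4.53
tcp_pos: [611.8, 78.9, 114.4]
eef_rot: [[-0.499, 0.866, 0.037], [0.867, 0.499, 0.006], [-0.013, 0.035, -0.999]]
force: [-0.1, -0.5, -0.8]
finger_gap: 0.5
t 4.53 jig-local tcp [54.5 31.5] 114.4 F jig [-0.3 -0.3] -0.8 gap 0.5 yaw err(y ax vs jig x) 0.0003 tilt [-0.013  0.035]
```

```bash
python3 -m handwheel '[{"delta_pos":[0.002,-0.012,0.006],"turn":[0.035,0.013,0],"jaw":-1},{"delta_pos":[0.002,-0.015,0.004],"turn":[0,0,0],"jaw":-1},{"delta_pos":[0,-0.014,0.005],"turn":[0,0,0],"jaw":-1},{"delta_pos":[0,-0.009,0.008],"turn":[0,0,0],"jaw":-1}]' 20; python3 loc.py
```

```text
time: 5.03
tcp_pos: [568.1, 57.3, 92.8]
eef_rot: [[-0.499, 0.867, 0.004], [0.867, 0.499, 0.001], [-0.001, 0.004, -1.0]]
force: [2.8, 3.2, 1.1]
finger_gap: 0.6
t 5.03 jig-local tcp [ 5.9 34.6] 92.8 F jig [4.1 1.4] 1.1 gap 0.6 yaw err(y ax vs jig x) -0.0001 tilt [-0.001  0.004]
```

```bash
python3 -m handwheel '[{"delta_pos":[0,-0.009,0.008],"turn":[0,0,0],"jaw":-1},{"delta_pos":[0,-0.007,0.01],"turn":[0,0,0],"jaw":-1},{"delta_pos":[0,-0.002,0.012],"turn":[0,0,0],"jaw":-1},{"delta_pos":[0,-0.002,0.008],"turn":[0,0,0],"jaw":-1}]' 20; python3 loc.py
```

```text
time: 5.52
tcp_pos: [552.2, 46.4, 59.4]
eef_rot: [[-0.498, 0.867, 0.005], [0.867, 0.498, 0.002], [-0.001, 0.005, -1.0]]
force: [-21.2, 8.5, 67.2]
finger_gap: 0.5
t 5.53 jig-local tcp [-13.3  33.1] 59.4 F jig [-14.2  18. ] 67.2 gap 0.5 yaw err(y ax vs jig x) -0.0004 tilt [-0.001  0.005]
```

```bash
python3 -m handwheel '[{"delta_pos":[0,0,-0.01],"turn":[0,0,0],"jaw":-1},{"delta_pos":[0,0,-0.05],"turn":[0,0,0],"jaw":0},{"delta_pos":[0,-0.02,-0.06],"turn":[0,0,0],"jaw":1},{"delta_pos":[0,-0.02,-0.06],"turn":[0,0,0],"jaw":1},{"delta_pos":[0,-0.02,-0.06],"turn":[0,0,0],"jaw":1},{"delta_pos":[0,0,0],"turn":[0,0,0],"jaw":1}]'; python3 loc.py
python3 - <<'E'
import cv2
from h import *
w=ctrl.read_camera("wrist"); cv2.imwrite("pics/w2.png",w["pixels"]); 
r=ctrl.regions_of(w,"stop_arm"); print([(round(x["confidence"],2),np.round(x["extent"]).tolist()) for x in r[:1]])
t=ctrl.read_camera("top"); cv2.imwrite("pics/top2.png",t["pixels"])
E
```

```text
time: 6.28
tcp_pos: [494.5, 14.3, 298.1]
eef_rot: [[-0.499, 0.867, -0.012], [0.867, 0.499, -0.001], [0.005, -0.011, -1.0]]
force: [-0.7, 0.5, 0.9]
finger_gap: 47.3
t 6.28 jig-local tcp [-79.3  34. ] 298.1 F jig [-0.4  0.8] 0.9 gap 47.3 yaw err(y ax vs jig x) 0.0003 tilt [ 0.005 -0.011]
[(0.66, [356.0, 163.0, 82.0, 41.0])]
```

View pics/w2.png

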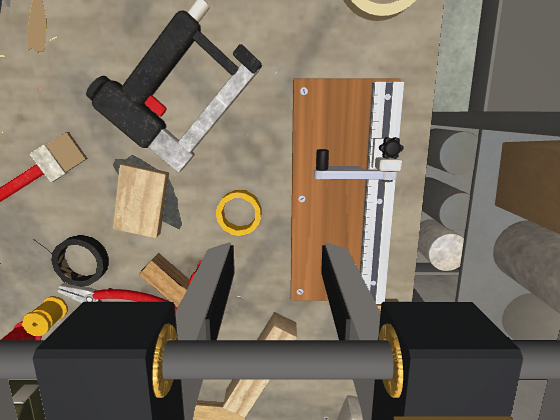

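```bash
python3 -m handwheel '[{"delta_pos":[0,0,0],"turn":[-0.011,-0.005,0.165],"jaw":1},{"delta_pos":[0,0,0],"turn":[0,0,0.165],"jaw":1},{"delta_pos":[0,0,0],"turn":[0,0,0.165],"jaw":1},{"delta_pos":[-0.045,0.018,0.01],"turn":[0,0,0],"jaw":1},{"delta_pos":[-0.045,0.018,0.01],"turn":[0,0,0],"jaw":1},{"delta_pos":[-0.045,0.018,0.01],"turn":[0,0,0],"jaw":1},{"delta_pos":[-0.045,0.018,0.01],"turn":[0,0,0],"jaw":1},{"delta_pos":[-0.045,0.018,0.01],"turn":[0,0,0],"jaw":1},{"delta_pos":[-0.045,0.018,0.01],"turn":[0,0,0],"jaw":1},{"delta_pos":[0,0,0],"turn":[0,0,0],"jaw":1}]'
python3 - <<'E'
from m import *
st(); w=ctrl.read_camera("wrist"); cv2.imwrite("pics/w3.png",w["pixels"])
for r in ctrl.regions_of(w,"block_center")[:2]:
    m=r["region"]; c=cv2.boxPoints(cv2.minAreaRect(np.argwhere(m)[:,::-1].astype(np.float32))); print(round(r["confidence"],2),c.round(1).tolist(),[onz(w,*p,38).tolist() for p in c])
E
```

```text
time: 7.68
tcp_pos: [593.9, -253.8, 187.6]
eef_rot: [[-0.017, 0.998, -0.064], [1.0, 0.018, 0.022], [0.023, -0.064, -0.998]]
force: [0.1, 0.1, 0.9]
finger_gap: 94.2
{'time': 7.675, 'qpos': [-0.572, 0.294, 1.533, -0.017, 1.38, -0.585], 'tcp_pos': [593.871, -253.78, 187.635], 'eef_rot': [[-0.017, 0.998, -0.064], [1.0, 0.018, 0.022], [0.023, -0.064, -0.998]], 'force': [0.137, 0.136, 0.902], 'finger_gap': 94.231}
0.58 [[283.3999938964844, 274.70001220703125], [288.1000061035156, 107.9000015258789], [330.79998779296875, 109.0999984741211], [326.20001220703125, 275.8999938964844]] [[592.2, -331.5, 38.0], [592.7, -172.0, 38.0], [630.2, -172.4, 38.0], [634.3, -330.7, 38.0]]
```

View pics/w3.png

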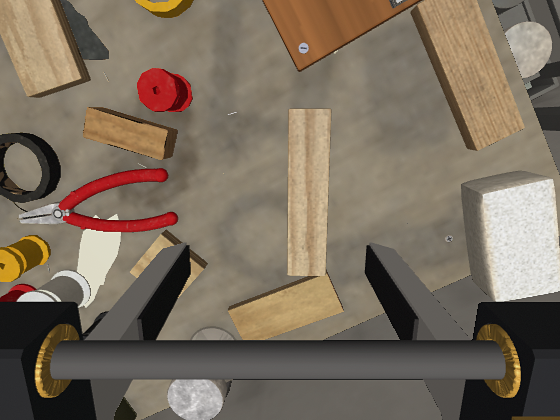

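```bash
python3 -m handwheel '[{"delta_pos":[0.002,0.017,0],"turn":[-0.064,-0.023,0.005],"jaw":1},{"delta_pos":[0,0,0.04],"turn":[0,0,0],"jaw":1},{"delta_pos":[0,0,0.04],"turn":[0,0,0],"jaw":1},{"delta_pos":[0,0,0],"turn":[0,0,0],"jaw":1}]'; python3 -c "from h import *; st()"
```

```text
time: 8.28
tcp_pos: [611.2, -242.2, 107.2]
eef_rot: [[-0.022, 1.0, 0.003], [1.0, 0.022, -0.001], [-0.001, 0.003, -1.0]]
force: [-0.0, 0.0, 0.3]
finger_gap: 94.1
{'time': 8.275, 'qpos': [-0.55, 0.358, 1.607, 0.001, 1.174, -0.572], 'tcp_pos': [611.194, -242.219, 107.244], 'eef_rot': [[-0.022, 1.0, 0.003], [1.0, 0.022, -0.001], [-0.001, 0.003, -1.0]], 'force': [-0.01, 0.03, 0.347], 'finger_gap': 94.09}
```

```bash
python3 -m handwheel '[{"delta_pos":[-0.009,0,0.03],"turn":[0,0,0.009],"jaw":1},{"delta_pos":[0,0,0.03],"turn":[0,0,0],"jaw":1},{"delta_pos":[0,0,0.02],"turn":[0,0,0],"jaw":1},{"delta_pos":[0,0,0],"turn":[0,0,0],"jaw":1}]'; python3 -c "from h import *; st()"
```

```text
time: 8.78
tcp_pos: [616.1, -250.2, 33.7]
eef_rot: [[-0.017, 1.0, 0.012], [1.0, 0.017, -0.006], [-0.006, 0.012, -1.0]]
force: [-0.1, -0.9, -0.2]
finger_gap: 94.2
{'time': 8.775, 'qpos': [-0.557, 0.463, 1.618, 0.002, 1.047, -0.574], 'tcp_pos': [616.053, -250.215, 33.663], 'eef_rot': [[-0.017, 1.0, 0.012], [1.0, 0.017, -0.006], [-0.006, 0.012, -1.0]], 'force': [-0.062, -0.881, -0.196], 'finger_gap': 94.212}
```

```bash
python3 -m handwheel '[{"delta_pos":[-0.001,-0.005,0.0],"turn":[0.012,0.006,0.003],"jaw":1},{"delta_pos":[0,0,0.013],"turn":[0,0,0],"jaw":1},{"delta_pos":[0,0,0],"turn":[0,0,0],"jaw":1}]'; python3 -c "from h import *; st()"
```

```text
time: 9.15
tcp_pos: [612.9, -252.3, 23.7]
eef_rot: [[-0.014, 1.0, 0.004], [1.0, 0.014, -0.003], [-0.003, 0.004, -1.0]]
force: [-0.9, 0.0, -0.0]
finger_gap: 94.0
{'time': 9.15, 'qpos': [-0.561, 0.477, 1.619, -0.0, 1.04, -0.575], 'tcp_pos': [612.857, -252.311, 23.722], 'eef_rot': [[-0.014, 1.0, 0.004], [1.0, 0.014, -0.003], [-0.003, 0.004, -1.0]], 'force': [-0.875, 0.007, -0.043], 'finger_gap': 93.995}
```

Down 3.5 more and grip.

```bash
python3 -m handwheel '[{"delta_pos":[0,-0.001,0.0035],"turn":[0.004,0.003,0],"jaw":1},{"delta_pos":[0,0,0],"turn":[0,0,0],"jaw":-1},{"delta_pos":[0,0,0],"turn":[0,0,0],"jaw":-1},{"delta_pos":[0,0,0],"turn":[0,0,0],"jaw":-1},{"delta_pos":[0,0,0],"turn":[0,0,0],"jaw":-1},{"delta_pos":[0,0,0],"turn":[0,0,0],"jaw":-1},{"delta_pos":[0,0,0],"turn":[0,0,0],"jaw":-1},{"delta_pos":[0,0,0],"turn":[0,0,0],"jaw":-1}]' 40; python3 -c "from h import *; st()"
```

```text
time: 10.15
tcp_pos: [612.4, -252.7, 20.8]
eef_rot: [[-0.014, 1.0, 0.001], [1.0, 0.014, -0.0], [-0.0, 0.001, -1.0]]
force: [0.9, 0.3, 0.1]
finger_gap: 37.8
{'time': 10.15, 'qpos': [-0.562, 0.483, 1.617, 0.0, 1.04, -0.577], 'tcp_pos': [612.352, -252.732, 20.788], 'eef_rot': [[-0.014, 1.0, 0.001], [1.0, 0.014, -0.0], [-0.0, 0.001, -1.0]], 'force': [0.865, 0.283, 0.06], 'finger_gap': 37.82}
```

```bash
python3 -m handwheel '[{"delta_pos":[0,0,-0.03],"turn":[0,0,0],"jaw":-1},{"delta_pos":[0,0,-0.04],"turn":[0,0,0],"jaw":-1},{"delta_pos":[0,0,-0.04],"turn":[0,0,0],"jaw":-1},{"delta_pos":[0,0,0],"turn":[0,0,-0.13],"jaw":-1},{"delta_pos":[0,0,0],"turn":[0,0,-0.13],"jaw":-1},{"delta_pos":[0,0,0],"turn":[0,0,-0.13],"jaw":-1},{"delta_pos":[0,0,0],"turn":[0,0,-0.12],"jaw":-1},{"delta_pos":[0,0,0],"turn":[0,0,0],"jaw":-1}]' 40; python3 loc.py
```

```text
time: 11.15
tcp_pos: [610.7, -251.7, 132.3]
eef_rot: [[-0.514, 0.858, -0.002], [0.858, 0.514, 0.002], [0.003, -0.001, -1.0]]
force: [0.1, 0.1, 0.1]
finger_gap: 37.7
t 11.15 jig-local tcp [-111.2 -254.6] 132.3 F jig [0.2 0. ] 0.1 gap 37.7 yaw err(y ax vs jig x) 0.0172 tilt [ 0.003 -0.001]
```

```bash
python3 -m handwheel '[{"delta_pos":[0.03,0.017,0],"turn":[0,0,0.017],"jaw":-1},{"delta_pos":[0.035,0.02,0],"turn":[0,0,0],"jaw":-1},{"delta_pos":[0.035,0.02,0],"turn":[0,0,0],"jaw":-1},{"delta_pos":[0.035,0.02,0],"turn":[0,0,0],"jaw":-1},{"delta_pos":[0.025,0.015,0],"turn":[0,0,0],"jaw":-1},{"delta_pos":[0,0,0],"turn":[0,0,0],"jaw":-1}]' 40; python3 loc.py
```

```text
time: 11.9
tcp_pos: [610.3, -62.4, 131.7]
eef_rot: [[-0.485, 0.874, -0.003], [0.874, 0.485, 0.002], [0.004, -0.002, -1.0]]
force: [-0.6, -0.8, -0.3]
finger_gap: 37.5
t 11.9 jig-local tcp [-17.2 -90.2] 131.7 F jig [-0.9 -0.4] -0.3 gap 37.5 yaw err(y ax vs jig x) -0.0155 tilt [ 0.004 -0.002]
```

```bash
python3 -m handwheel '[{"delta_pos":[0.02,0.013,0],"turn":[0,0,-0.0155],"jaw":-1},{"delta_pos":[0,0,0.03],"turn":[0,0,0],"jaw":-1},{"delta_pos":[0,0,0.025],"turn":[0,0,0],"jaw":-1},{"delta_pos":[0,0,0.015],"turn":[0,0,0],"jaw":-1},{"delta_pos":[0,0,0],"turn":[0,0,0],"jaw":-1}]' 40; python3 loc.py
python3 - <<'E'
from h import *
t=ctrl.read_camera("top"); s=ctrl.read_camera("side")
a=cv2.resize(t["pixels"][150:290,200:390],None,fx=2.1,fy=2.1,interpolation=2); b=cv2.resize(s["pixels"][150:290,190:380],None,fx=2.1,fy=2.1,interpolation=2)
cv2.imwrite("pics/ts4.png",cv2.hconcat([a,b]))
E
```

```text
time: 12.52
tcp_pos: [613.0, -42.7, 60.7]
eef_rot: [[-0.491, 0.871, -0.001], [0.871, 0.491, -0.0], [0.0, -0.001, -1.0]]
force: [-0.1, 0.0, -1.6]
finger_gap: 37.7
t 12.53 jig-local tcp [ -5.  -74.5] 60.7 F jig [-0.1  0. ] -1.6 gap 37.7 yaw err(y ax vs jig x) -0.0086 tilt [ 0.    -0.001]
```

View pics/ts4.png

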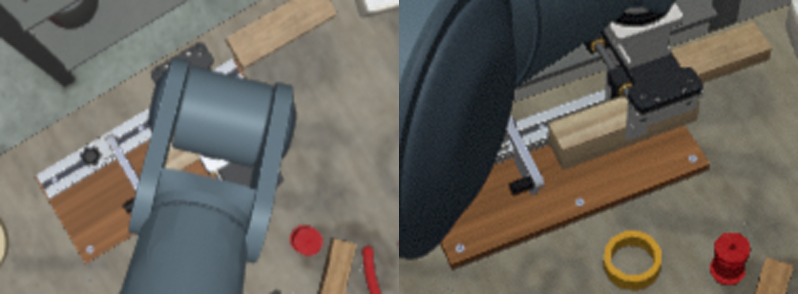

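```bash
python3 -m handwheel '[{"delta_pos":[0,0,0.015],"turn":[0,0,-0.0086],"jaw":-1},{"delta_pos":[0,0,0.006],"turn":[0,0,0],"jaw":-1},{"delta_pos":[0,0,0],"turn":[0,0,0],"jaw":-1}]' 40; python3 loc.py
```

```text
time: 13.0
tcp_pos: [615.7, -43.4, 42.0]
eef_rot: [[-0.499, 0.866, 0.005], [0.866, 0.499, -0.002], [-0.004, 0.004, -1.0]]
force: [1.0, 0.7, -2.0]
finger_gap: 37.7
t 13.0 jig-local tcp [ -3.  -76.4] 42.0 F jig [1.2 0.1] -2.0 gap 37.7 yaw err(y ax vs jig x) 0.0007 tilt [-0.004  0.004]
```

```bash
python3 -m handwheel '[{"delta_pos":[0,0,0.004],"turn":[0.004,0.004,0],"jaw":-1},{"delta_pos":[0,0,0.0025],"turn":[0,0,0],"jaw":-1},{"delta_pos":[0,0,0],"turn":[0,0,0],"jaw":-1}]' 40; python3 loc.py
```

```text
time: 13.38
tcp_pos: [616.3, -43.4, 35.8]
eef_rot: [[-0.499, 0.866, 0.001], [0.866, 0.499, -0.0], [-0.001, 0.0, -1.0]]
force: [-0.7, -0.0, -0.9]
finger_gap: 37.6
t 13.38 jig-local tcp [ -2.6 -76.7] 35.8 F jig [-0.6  0.3] -0.9 gap 37.6 yaw err(y ax vs jig x) 0.0008 tilt [-0.001  0.   ]
```

```bash
python3 -m handwheel '[{"delta_pos":[0.01,0.005,0],"turn":[0,0,0],"jaw":-1},{"delta_pos":[0.01,0.005,0],"turn":[0,0,0],"jaw":-1},{"delta_pos":[0,0,0],"turn":[0,0,0],"jaw":-1},{"delta_pos":[0,0.003,0],"turn":[0,0,0],"jaw":-1},{"delta_pos":[0,0,0],"turn":[0,0,0],"jaw":-1}]' 40; python3 loc.py
```

```text
time: 14.0
tcp_pos: [617.6, -17.3, 35.8]
eef_rot: [[-0.5, 0.866, 0.001], [0.866, 0.5, -0.0], [-0.001, 0.0, -1.0]]
force: [-0.2, -0.8, -0.5]
finger_gap: 37.6
t 14.0 jig-local tcp [ 11.6 -54.8] 35.8 F jig [-0.5 -0.6] -0.5 gap 37.6 yaw err(y ax vs jig x) 0.0016 tilt [-0.001  0.   ]
```

```bash
python3 -m handwheel '[{"delta_pos":[0,0.002,0],"turn":[0,0,0],"jaw":-1},{"delta_pos":[0,0,0],"turn":[0,0,0],"jaw":-1}]' 40; python3 loc.py;  python3 -m handwheel '[{"delta_pos":[0,0.002,0],"turn":[0,0,0],"jaw":-1},{"delta_pos":[0,0,0],"turn":[0,0,0],"jaw":-1}]' 40; python3 loc.py
```

```text
time: 14.25
tcp_pos: [617.8, -17.2, 35.9]
eef_rot: [[-0.499, 0.867, -0.004], [0.867, 0.499, -0.001], [0.001, -0.004, -1.0]]
force: [-0.8, 0.2, 0.6]
finger_gap: 37.7
t 14.25 jig-local tcp [ 11.8 -54.7] 35.9 F jig [-0.6  0.6] 0.6 gap 37.7 yaw err(y ax vs jig x) 0.0006 tilt [ 0.001 -0.004]
time: 14.5
tcp_pos: [617.8, -17.1, 36.0]
eef_rot: [[-0.499, 0.867, -0.009], [0.867, 0.499, -0.002], [0.003, -0.009, -1.0]]
force: [-0.1, 0.3, 0.7]
finger_gap: 37.7
t 14.5 jig-local tcp [ 11.9 -54.7] 36.0 F jig [0.  0.4] 0.7 gap 37.7 yaw err(y ax vs jig x) -0.0001 tilt [ 0.003 -0.009]
```

```bash
python3 -m handwheel '[{"delta_pos":[0.004,-0.001,0],"turn":[-0.009,-0.003,0],"jaw":-1},{"delta_pos":[0.003,0,0],"turn":[0,0,0],"jaw":-1}]' 40; python3 loc.py;  python3 -m handwheel '[{"delta_pos":[0.002,0,0],"turn":[0,0,0],"jaw":-1}]' 40; python3 loc.py;  python3 -m handwheel '[{"delta_pos":[0.002,0,0],"turn":[0,0,0],"jaw":-1}]' 40; python3 loc.py
```

```text
time: 14.75
tcp_pos: [614.1, -11.3, 36.0]
eef_rot: [[-0.498, 0.867, 0.003], [0.867, 0.498, -0.0], [-0.001, 0.002, -1.0]]
force: [0.2, -0.5, -0.9]
finger_gap: 37.8
t 14.75 jig-local tcp [ 11.6 -47.8] 36.0 F jig [-0.  -0.5] -0.9 gap 37.8 yaw err(y ax vs jig x) -0.0002 tilt [-0.001  0.002]
time: 14.88
tcp_pos: [614.1, -10.9, 36.3]
eef_rot: [[-0.5, 0.866, 0.006], [0.866, 0.5, -0.004], [-0.006, 0.003, -1.0]]
force: [2.8, -9.2, -1.8]
finger_gap: 37.6
t 14.88 jig-local tcp [ 11.7 -47.5] 36.3 F jig [-2.2 -9.3] -1.8 gap 37.6 yaw err(y ax vs jig x) 0.0011 tilt [-0.006  0.003]
time: 15.0
tcp_pos: [614.1, -11.0, 36.7]
eef_rot: [[-0.5, 0.866, 0.008], [0.866, 0.5, -0.008], [-0.011, 0.003, -1.0]]
force: [1.8, -7.8, -3.2]
finger_gap: 37.5
t 15.0 jig-local tcp [ 11.7 -47.6] 36.7 F jig [-2.4 -7.6] -3.2 gap 37.5 yaw err(y ax vs jig x) 0.0018 tilt [-0.011  0.003]
```

```bash
python3 -m handwheel '[{"delta_pos":[0.002,0.002,0.001],"turn":[0.003,0.011,0],"jaw":-1}]' 40; python3 loc.py;  python3 -m handwheel '[{"delta_pos":[0.003,0.003,0.001],"turn":[0,0.004,0],"jaw":-1}]' 40; python3 loc.py
python3 - <<'E'
from h import *
for i in range(6): s=ctrl.read_camera("side")
cv2.imwrite("pics/s5.png",cv2.resize(s["pixels"][150:290,190:380],None,fx=4,fy=4,interpolation=2))
E
python3 loc.py
```

```text
time: 15.12
tcp_pos: [614.4, -10.8, 36.3]
eef_rot: [[-0.501, 0.865, -0.001], [0.865, 0.501, -0.005], [-0.003, -0.004, -1.0]]
force: [-6.7, -10.4, 6.2]
finger_gap: 38.0
t 15.12 jig-local tcp [ 12.1 -47.5] 36.3 F jig [-11.   -5.7] 6.2 gap 38.0 yaw err(y ax vs jig x) 0.0026 tilt [-0.003 -0.004]
time: 15.25
tcp_pos: [614.5, -10.6, 36.3]
eef_rot: [[-0.502, 0.865, -0.007], [0.865, 0.501, -0.009], [-0.004, -0.011, -1.0]]
force: [-11.7, -17.8, 11.5]
finger_gap: 37.7
t 15.25 jig-local tcp [ 12.3 -47.4] 36.3 F jig [-19.   -9.6] 11.5 gap 37.7 yaw err(y ax vs jig x) 0.0033 tilt [-0.004 -0.011]
t 15.55 jig-local tcp [ 12.3 -47.5] 36.3 F jig [-13.7  -7.8] 6.7 gap 37.5 yaw err(y ax vs jig x) 0.0027 tilt [-0.004 -0.01 ]
```

View pics/s5.png

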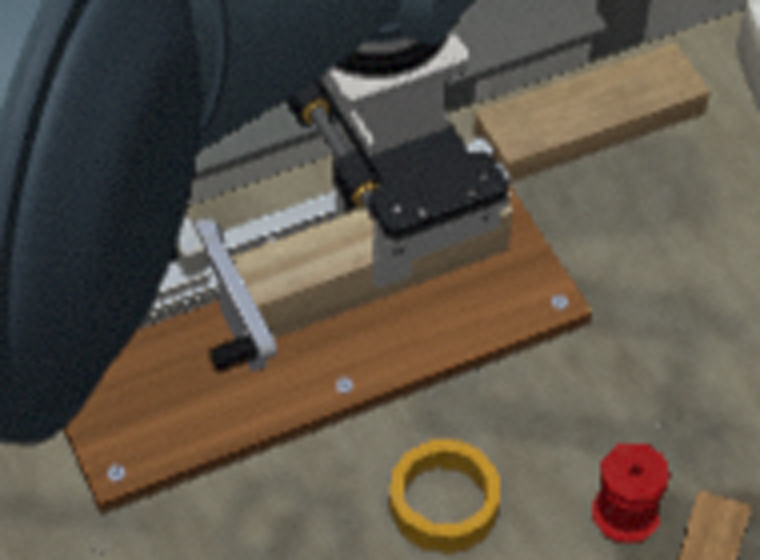

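```bash
python3 -m handwheel '[{"delta_pos":[0.005,0.0015,0.0],"turn":[-0.006,0.004,0.002],"jaw":-1}]' 40; python3 loc.py; for k in 1 2 3; do python3 -c "
from h import *
for i in range(6): ctrl.read_camera('side')"; python3 loc.py; done
```

```text
time: 15.68
tcp_pos: [614.4, -10.5, 36.7]
eef_rot: [[-0.499, 0.866, -0.001], [0.866, 0.499, -0.011], [-0.009, -0.006, -1.0]]
force: [5.0, -19.5, -6.3]
finger_gap: 37.9
t 15.68 jig-local tcp [ 12.2 -47.3] 36.7 F jig [ -5.4 -19.4] -6.3 gap 37.9 yaw err(y ax vs jig x) 0.0009 tilt [-0.009 -0.006]
t 15.97 jig-local tcp [ 12.2 -47.3] 36.7 F jig [ -7.7 -15.6] -2.1 gap 37.6 yaw err(y ax vs jig x) 0.0009 tilt [-0.009 -0.006]
t 16.27 jig-local tcp [ 12.2 -47.3] 36.8 F jig [ -7.2 -15.1] -3.6 gap 37.4 yaw err(y ax vs jig x) 0.0008 tilt [-0.009 -0.006]
t 16.57 jig-local tcp [ 12.2 -47.4] 36.8 F jig [ -8.2 -16. ] -3.2 gap 37.6 yaw err(y ax vs jig x) 0.0008 tilt [-0.009 -0.006]
```

```bash
python3 -m handwheel '[{"delta_pos":[0.005,0.0035,0.0012],"turn":[-0.004,0.01,0],"jaw":-1}]' 40; python3 loc.py; for k in 1 2 3; do python3 -c "
from h import *
for i in range(6): ctrl.read_camera('side')"; python3 loc.py; done
```

```text
time: 16.7
tcp_pos: [614.5, -10.5, 36.6]
eef_rot: [[-0.5, 0.866, -0.005], [0.866, 0.5, -0.011], [-0.007, -0.01, -1.0]]
force: [-12.0, -23.3, 10.7]
finger_gap: 37.6
t 16.7 jig-local tcp [ 12.3 -47.3] 36.6 F jig [-22.  -14.2] 10.7 gap 37.6 yaw err(y ax vs jig x) 0.002 tilt [-0.007 -0.01 ]
t 17.0 jig-local tcp [ 12.3 -47.4] 36.7 F jig [-16.6 -14.8] 6.3 gap 37.7 yaw err(y ax vs jig x) 0.0015 tilt [-0.007 -0.01 ]
t 17.3 jig-local tcp [ 12.3 -47.3] 36.7 F jig [-16.8 -14.8] 5.2 gap 37.7 yaw err(y ax vs jig x) 0.0015 tilt [-0.007 -0.01 ]
t 17.6 jig-local tcp [ 12.3 -47.4] 36.6 F jig [-16.8 -13.7] 5.8 gap 37.9 yaw err(y ax vs jig x) 0.0015 tilt [-0.007 -0.01 ]
```

```bash
python3 - <<'E'
from h import *
s=ctrl.read_camera("side")
for n in("thin_offcut","tape_roll","stop_arm","block_center"): print(n,[(round(r["confidence"],2),np.round(r["extent"]).tolist()) for r in ctrl.regions_of(s,n)[:1]])
print(ctrl.finish_job())
E
python3 loc.py
```

```text
thin_offcut [(0.56, [337.0, 179.0, 58.0, 38.0])]
tape_roll [(0.93, [149.0, 265.0, 50.0, 38.0])]
stop_arm [(0.79, [250.0, 225.0, 14.0, 36.0])]
block_center [(0.78, [283.0, 218.0, 70.0, 28.0])]
the job is handed in; nothing more can be done
None
the job is handed in; nothing more can be done
```

I flipped the stop arm down and laid the block on the jig board against the fence and stop. I handed the job in at about 17.7 s of the 61 s, still gripping and pressing the block; no verdict was reported.

- **Stop arm:** the fingers stopped at z = 59.4 mm (60.5 mm expected when level), and later pictures show the arm down. That push read 67 N at the wrist for a moment, higher than I intended. It is under the 120 N wrist limit. It came through the closed fingertips, so I don't expect the 40 N arm/body limit to apply, but I could not confirm that.
- **Block position:** the last side view shows the block flat and snug in the corner. The tool is within 0.002 rad of the fence direction and about 0.01 rad of vertical. It sits about 0.8 mm higher than it did just before pressing, so the block may be up to that much off the board, within the 3 mm allowance.
- **Pressing force:** over the last 0.6 s the wrist readings were steady at about 17 N toward the fence, 14 N toward the stop and 6 N down. How that splits between contact and friction is not measured. With friction of 0.4 I estimate at least 9 N on the fence and 5 N on the stop.
- **Bystanders:** the thin strip shows in the same place as at the start. The tape roll is partly hidden by the arm in the side view, so its outline differs by a few pixels, but nothing went near it.

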